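# Roll the marble rolling pin into its rest

### The arm

A 6-joint arm with a two-finger parallel gripper is mounted at the origin on a cart in front of the work surface, level with it; the furniture and walls round the work are solid. World frame = base frame: x ahead of the robot, y to its left, z up, the work surface at z = 0. Lengths are in mm, angles in rad, forces in N, time in s.
With the tool pointing down it reaches from about 425 to 950 mm from the base axis. Payload 14.7 kg.
Tool frame: the origin (TCP) lies at the centre of the arm's flange, where the gripper is bolted on; the fingertips stand 173 mm ahead of it and the grasp point (between the pads) lies 155 mm ahead of it; z points along the fingers, y is the line along which they close (so a half turn about z gives the same grasp; the last joint's range is limited). The gripper opens to 85 mm and grips with 20 to 120 N. Pads are 22 mm wide; open, the fingers measure 114 mm over their backs; the gripper's body (76 mm by 85 mm) begins 54 mm behind the grasp point. The pads swing forward as they close: fully open they stand 13 mm farther back than shut.
Start: joints at [-1.229, 0.48, 1.596, -0, 1.065, -0.047], TCP at [246.417, -601.476, 404.697] pointing down, gripper open.
Joint ranges: [-2.75, 2.75], [-0.82, 2.05], [0.23, 2.67], [-1.56, 4.7], [0.09, 2.69], [-2.92, 2.92]. Speed limits (rad/s): [1.89, 1.89, 2.39, 3.01, 3.01, 3.01].

### API

Orientations are given as a unit quaternion [w, x, y, z].
In Python, from bench import ctrl, capture, camera_params, workorder gives the robot as it stands.
- The arm moves only by the tool drive_tool, never from a script. Its arguments are lists of equal length, an entry for each row: "travel": the shift along the tool's x, y, z in m, a list of three; "twist": the turn, a rotation vector about the tool's x, y, z in degrees, a list of three. In form: {"travel": [[dx, dy, dz], ...], "twist": [[wx, wy, wz], ...]}. A call has 1 to 20 rows; each row shifts and turns the commanded pose from where the row before left it, along the tool's axes as they then stand; what a row does not reach is not made up. A row lasts 1/8 s, in which the tool goes at most 62.5 mm and 10.7 degrees, less where a joint would pass 70% of its speed; a pose out of reach is approached as far as the arm can. A call is refused whole if a number of a shift passes 0.0625 or a number of a turn 10.7, either way. A call with a gripper value outside its range is refused whole. "jaw" is the opening in per cent of the stroke, from 0 (shut) to 100 (fully open), set as the call begins (left out, the last holds). The fingers move at their own pace and stop on an object; the grip force is fixed at half the most. Time passes only in rows, so rows that do not move let the fingers close. It gives the time, the measured TCP pose, the force, the opening and the grip force at its end, in the units of the state.
- ctrl.state(): the state, without advancing time (a new reading comes with each control period).
- capture(name): name is "scene" or "top"; returns the picture (400x640x3 uint8, blue, green, red); there is no depth.
- camera_params(name): a dict with "vertical_fov" (degrees; the focal length in pixels is half the picture's height over the tangent of half this angle, whatever the lens; pixels are square), "cx", "cy" (the principal point, pixels), "T" (4x4, takes a point from camera to world coordinates). Camera axes: x right, y up, looking along -z (the intrinsics and any distortion apply to the point x, -y, -z); pixel columns grow to the right and rows downward; lengths in mm; the calibration is good to about 2 mm. A picture is of the moment at which its call begins. camera_params takes no time and is no camera call.
- workorder.close_job(): hands the job in; it is judged then, once.
The state is a dict: "clock": time; "joint_pos": joint angles; "dq": joint speeds; "joint_efforts": joint torques, N m; "eef_pos": TCP position; "tcp_rot": TCP orientation; "wrist_force": force on the tool from outside, world axes, zero at the start; "torque": the same for the moment, N m; "width": finger opening in mm; "finger_force": force on a finger pad.
Only numpy, scipy, OpenCV 4.12 (cv2) and the standard library are available. Lean on these libraries where they do the work, as an engineer would, in place of code of your own. Each camera call takes 0.05 s, during which the arm holds its last target. There are 200 camera calls.

### The job

Put the heavy, slippery marble rolling pin away in its wooden rest: push it gently from its side with the fingers so that it rolls along the worktop, square it up as it goes, and roll it up the ramp until it drops home in both V notches, lying between the two end lips. Do not pick the pin up, and leave the other things on the worktop where they are.

Things in the scene. Friction and masses are not known exactly. Their poses are not given: they have to be found in the camera images.
- rolling_pin: white marble barrel 170 mm long, 50 mm thick, with a dark wooden handle 35 mm long, 22 mm thick at each end; 0.7 to 1.0 kg, slippery; crowned by 0.5 mm: pushed in the middle it rolls straight, nearer one end it turns; stops soon when let go. Origin on its axis at mid-length, 25 mm above the worktop as it lies; own x runs along the pin, y and z turn as it rolls. Starts 0.24 to 0.31 m along the rest's -y
- pin_rest: dark wooden rest, fixed: two runners 66 to 97 mm either side of its middle. Origin on the worktop under its middle and the V notches; x lies along the seated pin, +y is the way the pin rolls in (left). Each runner starts flush with the worktop at y = -80 mm, ramps up at 12 degrees to a crest 13.5 mm high at y = -22 mm, falls at 30 degrees into the V (1.5 mm high at y = 0), rises at 45 degrees to 34 mm
- seat (a point): middle of the pin when it lies home in both notches: 4 mm before the bottom of the V, 32 mm above the worktop; axes as the rest's. Crest to home is a drop of about 6 mm
- lip_far (a point): inner face of the end lip at the rest's +x end, level with the seat. A lip stands 7 mm above the track along the outside of each runner; the lips are 194 mm apart, so the 170 mm barrel has 12 mm to spare at each end
- gap (a point): middle of the opening between the runners (132 mm wide, for fingers), on the worktop below the crest; the front stretcher there (y = -55 to -33 mm of the rest) is only 7 mm high, the back one (y = 25 to 41 mm) 22 mm
- jam_jar: the glass jam jar with a white lid, 66 mm across and 87 mm tall, loose; origin under its middle on the worktop
- egg_timer: the red and white egg timer, 62 mm across and 62 mm tall, loose; origin under its middle on the worktop
- salt_shaker: the glass salt shaker with a grey top, 44 mm across and 90 mm tall, loose; origin under its middle on the worktop
- green_dish: the green stoneware dish, 114 mm square and 43 mm tall, loose; origin under its middle on the worktop
- lemon: the lemon, 78 x 55 x 56 mm, loose; origin under its middle on the worktop
- honey_jar: the glass honey jar with a gold lid, 68 mm across and 95 mm tall, loose; origin under its middle on the worktop
- mug: the dark grey and white mug, 82 mm across (114 mm with its handle) and 97 mm tall, loose; origin under its middle on the worktop

How it is judged (in metres and radians):
On the way, in this order (a step that is already met when the one before it is completed fails the run):
1. the pin rolls (turns about its axis faster than 0.4 rad/s) over the last stretch of worktop or the ramp, resting on it (y of rolling_pin in the frame of pin_rest between -0.18 and -0.03 m and angular speed of rolling_pin above 0.4 rad/s and height (world z) of rolling_pin below 0.05 m), for 0.15 s.
2. the pin has dropped home in both notches (x of rolling_pin in the frame of seat between -0.016 and 0.016 m and y of rolling_pin in the frame of seat between -0.004 and 0.004 m and z of rolling_pin in the frame of seat between -0.003 and 0.003 m and angle between the x axis of rolling_pin and the x axis of seat, either way round below 0.05 rad), for 0.2 s.
At the end, for the whole second after the job is handed in: the pin lies still in both V notches of the rest: its middle within 4 mm (across), 3 mm (height) and 16 mm (along the pin) of the seat and its axis within 0.05 rad of the rest's (all of step 2 and linear speed of rolling_pin below 0.01 m/s and angular speed of rolling_pin below 0.2 rad/s); the robot touches nothing.
It fails at once if the rolling pin is lifted: its middle is more than 60 mm above the worktop (it passes the crest at about 40 mm) (height (world z) of rolling_pin above 0.06 m).
It fails at once if the rolling pin is stood up or dropped off the worktop (height (world z) of rolling_pin below 0.012 m or angle between rolling_pin's own x axis and vertical below 1.2 rad).
It fails at once if the pin is shoved with more than 40 N (contact force between the fingers and rolling_pin above 40 N).
It fails at once if one of the other things on the worktop is moved by more than 20 mm (distance of any of jam_jar, egg_timer, salt_shaker, green_dish, lemon, honey_jar, mug from where it was at the start of the episode above 0.02 m).
It also fails if it takes over 51 s, if anything falls off the work surface, if the arm or the gripper's body presses on something with over 40 N, if the wrist force passes 120 N, or if a joint passes its speed limit or range.

## Working session

There is one attempt and no reset: what is moved stays moved. The work goes in short steps, Python scripts to look and compute and a tool call to move; the robot and the scene stay as the last step left them, time stands still between calls to the robot, and variables do not carry over. Pictures are saved under pics/ and viewed, at most 10 in all, crops included, and the job is handed in when it is done.

Besides the shell and the picture viewer there is one more tool, called after ">>>" in YAML: its name, and indented under it one key for each argument. drive_tool: Moves the arm, as the interface text tells. Its arguments: {"type":"object","properties":{"travel":{"type":"array","items":{"type":"array","items":{"type":"number"}}},"twist":{"type":"array","items":{"type":"array","items":{"type":"number"}}},"jaw":{"type":"number"}},"required":["travel","twist"]}

```bash
mkdir -p pics; ls; python3 - <<'E'
from bench import ctrl,capture,camera_params
import cv2,numpy as np
for n in("scene","top"):
    cv2.imwrite(f"pics/{n}0.png",capture(n)); p=camera_params(n); print(n,{k:(np.round(v,3).tolist() if k=="T" else v) for k,v in p.items()})
s=ctrl.state();print(s["clock"],s["eef_pos"],s["tcp_rot"],s["width"])
E
```

```text
pics
scene {'vertical_fov': 53.068875215477014, 'cx': 319.0799405830727, 'cy': 198.0418651303266, 'T': [[0.781, 0.32, -0.537, -232.604], [-0.624, 0.425, -0.655, -957.202], [0.018, 0.847, 0.531, 854.856], [0.0, 0.0, 0.0, 1.0]]}
top {'vertical_fov': 45.336770738224295, 'cx': 321.4968376680374, 'cy': 195.09244665111845, 'T': [[-0.444, 0.816, -0.37, 2.81], [-0.896, -0.405, 0.184, 294.988], [0.001, 0.413, 0.911, 1530.012], [0.0, 0.0, 0.0, 1.0]]}
0.1 [ 246.36773761 -601.28407485  404.13413244] [-5.45965600e-04  9.81160907e-01  1.93191534e-01 -8.94801569e-05] 85.62447486456084
```

View pics/scene0.png

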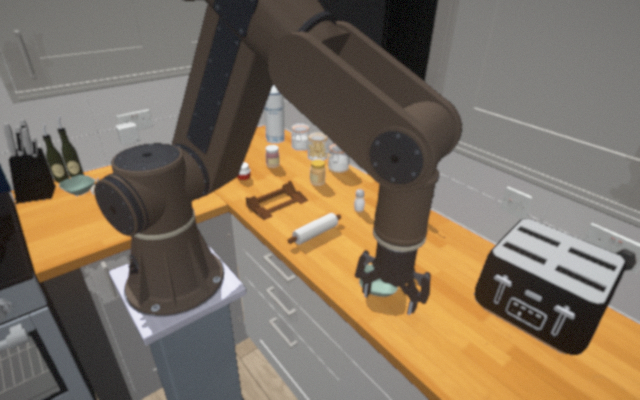

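View pics/top0.png

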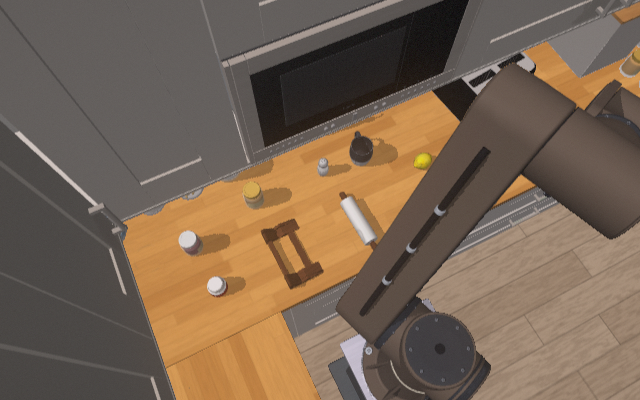

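The scene view shows the pin at about (315,230) and the rest at about (276,200). The top view shows the pin barrel at about (357,220) and the rest at (292,253), with the salt shaker (323,167), mug (361,150) and honey jar (253,195) behind them.

```bash
cat > h.py <<'E'
import cv2,numpy as np
from bench import ctrl,capture,camera_params
def ray(n,uv,z):
    p=camera_params(n);T=np.array(p["T"]);f=200/np.tan(np.radians(p["vertical_fov"]/2))
    d=T[:3,:3]@np.array([(uv[0]-p["cx"])/f,-(uv[1]-p["cy"])/f,-1]);o=T[:3,3]
    return (o+d*(z-o[2])/d[2])[:2]
def proj(n,P):
    p=camera_params(n);T=np.array(p["T"]);f=200/np.tan(np.radians(p["vertical_fov"]/2))
    c=T[:3,:3].T@(np.array(P,float)-T[:3,3]);return np.array([p["cx"]-f*c[0]/c[2],p["cy"]+f*c[1]/c[2]])
def blob(m,roi):
    x0,y0,x1,y1=roi;k=np.zeros_like(m);k[y0:y1,x0:x1]=m[y0:y1,x0:x1]
    c=max(cv2.findContours(k,cv2.RETR_EXTERNAL,cv2.CHAIN_APPROX_NONE)[0],key=cv2.contourArea);return c
def white(im):
    h=cv2.cvtColor(im,cv2.COLOR_BGR2HSV);return cv2.inRange(h,(0,0,120),(180,70,255))
def ends(r):
    (c,_,_)=r;b=cv2.boxPoints(r);e=[np.linalg.norm(b[0]-b[1]),np.linalg.norm(b[1]-b[2])]
    return ((b[0]+b[3])/2,(b[1]+b[2])/2) if e[0]>e[1] else ((b[0]+b[1])/2,(b[2]+b[3])/2)
def pin(n,roi,z=25):
    c=blob(white(capture(n)),roi);r=cv2.minAreaRect(c);a,b=[ray(n,e,z) for e in ends(r)]
    if a[0]>b[0]:a,b=b,a
    return (a+b)/2,np.linalg.norm(b-a),np.degrees(np.arctan2(*(b-a)[::-1])),a,b
E
python3 - <<'E'
from h import *
np.set_printoptions(precision=1,suppress=True)
print(pin("top",(325,185,395,260))); print(pin("scene",(275,205,350,255)))
im=cv2.imread("pics/top0.png");h=cv2.cvtColor(im,cv2.COLOR_BGR2HSV)
m=cv2.inRange(h,(0,0,0),(180,255,110));c=blob(m,(255,212,330,295));r=cv2.minAreaRect(c);print(r,cv2.boxPoints(r))
a=cv2.resize(im[130:310,150:420],None,fx=2.9,fy=2.9,interpolation=cv2.INTER_CUBIC)
cv2.imwrite("pics/c0.png",a)
for nm,uv,z in(("salt",(323,167),45),("mug",(361,150),50),("honey",(253,195),50),("jam",(189,242),45),("timer",(217,286),35),("lemon",(423,161),28)):print(nm,ray("top",uv,z))
E
```

```text
(array([477.6, -77.9]), np.float64(181.14914106759332), np.float64(2.48293371152642), array([387.1, -81.8]), array([568.1, -74. ]))
(array([479.3, -75.6]), np.float64(197.44838685098625), np.float64(2.4936081356275004), array([380.7, -79.9]), array([578. , -71.3]))
((297.9000244140625, 263.3000183105469), (38.013153076171875, 37.11872863769531), 63.43495178222656) [[272.8 254.6]
 [306.  238. ]
 [323.  272. ]
 [289.8 288.6]]
salt [699.7 -57.7]
mug [ 698.3 -207.5]
honey [706.9 204.1]
jam [646.8 456.5]
timer [473.8 428.4]
lemon [ 571.1 -391.4]
```

View pics/c0.png

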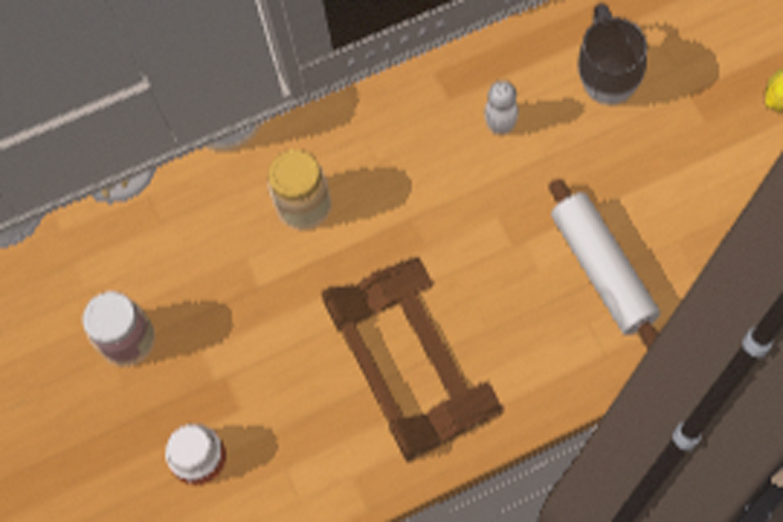

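```bash
python3 - <<'E'
from h import *
np.set_printoptions(precision=1,suppress=True)
q=lambda u,v,z:ray("top",(u/2.9+150,v/2.9+130),z)
P={k:q(*v) for k,v in dict(fi=(435,284,0),ni=(490,382,0),fo=(423,258,7),no=(503,410,7)).items()}
print(P)
for a,b in(("ni","fi"),("no","fo")):
    d=P[b]-P[a];th=np.arctan2(d[1],d[0]);L=np.linalg.norm(d);c=(P[a]+P[b])/2;n=np.array([-np.sin(th),np.cos(th)])
    print(L,np.degrees(th),"origin",c+80*n)
# overlay check
o=(P["ni"]+P["fi"])/2;d=P["fo"]-P["no"];th=np.arctan2(d[1],d[0]);R=np.array([[np.cos(th),-np.sin(th)],[np.sin(th),np.cos(th)]])
o=o+80*R[:,1];print(o)
for n in("top","scene"):
    im=cv2.resize(cv2.imread(f"pics/{n}0.png"),None,fx=4,fy=4,interpolation=cv2.INTER_CUBIC)
    for x in(-97,-66,66,97):
        pts=[proj(n,[*(o+R@[x,y]),z]) for y,z in((-80,0),(-22,13.5),(0,1.5),(32,34))]
        cv2.polylines(im,[np.int32([(p+.5)*4 for p in pts])],False,(0,255,0),1)
    if n=="top":a=im[780:1200,1000:1360]
    else:b=im[680:900,960:1260]
b=cv2.resize(b,(400,293));c=np.zeros((420,760,3),np.uint8);c[:,:360]=a;c[:293,360:]=b;cv2.imwrite("pics/ov.png",c)
print(ctrl.state()["clock"])
E
```

```text
{'fi': array([546.2, 105.9]), 'ni': array([411.1, 100.7]), 'fo': array([579.5, 105.5]), 'no': array([373.6, 102.8])}
135.25246433430374 2.2287071209911566 origin [475.5 183.2]
205.90685767881212 0.7383547202764182 origin [475.5 184.2]
[477.6 183.3]
0.2
```

View pics/ov.png

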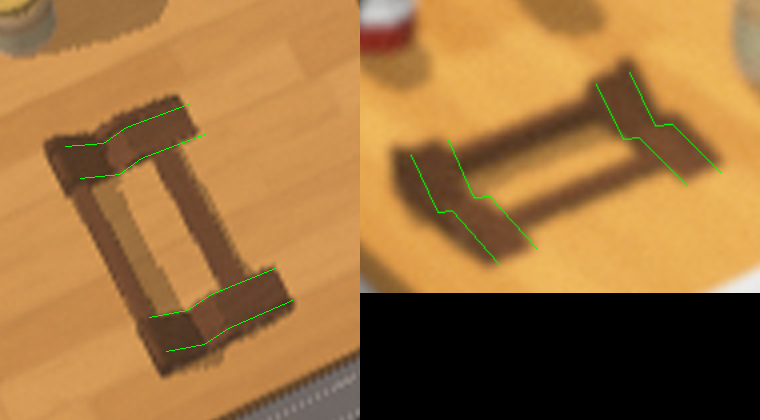

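The overlay matches the near runner (the rest's front edge at about (277,265)-(293,303) px in the crop). The far runner sits a little behind it, so the rest is at about (476,184) with yaw near 1.5–2°. That is good enough to approach: I'll turn the tool to face the pin and travel high to a point behind it.

>>> drive_tool:
  travel:
    - [0,0,0]
    - [0,0,0]
    - [0,0,0]
    - [0,0,0]
    - [0,0,0]
    - [0,0,0]
    - [0,0,0]
    - [0.038,0.0205,0]
    - [0.038,0.0205,0]
    - [0.038,0.0205,0]
    - [0.038,0.0205,0]
    - [0.038,0.0205,0]
    - [0.038,0.0205,0]
    - [0.038,0.0205,0]
    - [0.038,0.0205,0]
    - [0.038,0.0205,0]
    - [0.038,0.0205,0]
    - [0.038,0.0205,0]
    - [0.03,0.0205,0]
  twist:
    - [0,0,-9.9]
    - [0,0,-9.9]
    - [0,0,-9.9]
    - [0,0,-9.9]
    - [0,0,-9.9]
    - [0,0,-9.9]
    - [0,0,-9.9]
    - [0,0,0]
    - [0,0,0]
    - [0,0,0]
    - [0,0,0]
    - [0,0,0]
    - [0,0,0]
    - [0,0,0]
    - [0,0,0]
    - [0,0,0]
    - [0,0,0]
    - [0,0,0]
    - [0,0,0]
  jaw: 100

```text
clock: 2.58
eef_pos: [480.4, -145.3, 404.7]
tcp_rot: [-0.0, 0.697, 0.717, 0.0]
wrist_force: [0.4, 0.1, 0.4]
width: 85.4
finger_force: 0.0
```

```bash
python3 - <<'E'
from h import *
s=ctrl.state();print(s["clock"],s["eef_pos"],s["tcp_rot"],s["joint_pos"])
t=capture("top");c=capture("scene");print(ray("scene",(380,287),20))
a=t[130:330,150:470];b=c[150:350,200:520]
cv2.imwrite("pics/v1.png",cv2.resize(np.hstack([a,b]),(800,250)))
E
```

```text
2.575 [ 480.39601316 -145.31257499  404.74361077] [-4.13831727e-05  6.97128624e-01  7.16946079e-01  6.49533838e-06] [-3.54161228e-01  2.73831507e-01  1.92946187e+00  5.63047826e-05
  9.38369678e-01 -3.82221543e-01]
[ 448.37673728 -414.09496056]
```

View pics/v1.png

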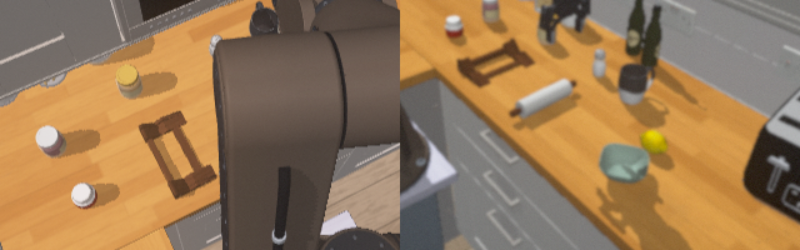

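The view shows the worktop behind the pin is clear, with the dish and lemon well away and the pin at about (545,97) in the scene crop. Next is the descent.

>>> drive_tool:
  travel:
    - [0,0,0.03]
    - [0,0,0.035]
    - [0,0,0.035]
    - [0,0,0.035]
    - [0,0,0.035]
    - [0,0,0.03]
    - [0,0,0.015]
    - [0,0,0.007]
    - [0.005,0,0]
    - [0.005,0,0]
    - [0.005,0,0]
    - [0,0,0]
  twist:
    - [0,0,0]
    - [0,0,0]
    - [0,0,0]
    - [0,0,0]
    - [0,0,0]
    - [0,0,0]
    - [0,0,0]
    - [0,0,0]
    - [0,0,0]
    - [0,0,0]
    - [0,0,0]
    - [0,0,0]

```text
clock: 4.18
eef_pos: [479.7, -131.4, 183.1]
tcp_rot: [0.0, 0.697, 0.717, 0.0]
wrist_force: [0.3, 0.3, 0.6]
width: 85.4
finger_force: 0.0
```

```bash
python3 - <<'E'
from h import *
s=ctrl.state();print(s["clock"],s["eef_pos"],s["wrist_force"])
c=capture("scene")
cv2.imwrite("pics/v2.png",cv2.resize(c[160:280,230:410],None,fx=4,fy=4,interpolation=cv2.INTER_CUBIC))
print(pin("scene",(275,205,350,255)))
E
```

```text
4.175 [ 479.68833149 -131.41161551  183.13634783] [0.27007762 0.31986083 0.59638482]
(array([417.17017369, -79.40261889]), np.float64(73.72288326759018), np.float64(2.4678141699502243), array([380.34291857, -80.98980498]), array([453.99742881, -77.8154328 ]))
```

View pics/v2.png

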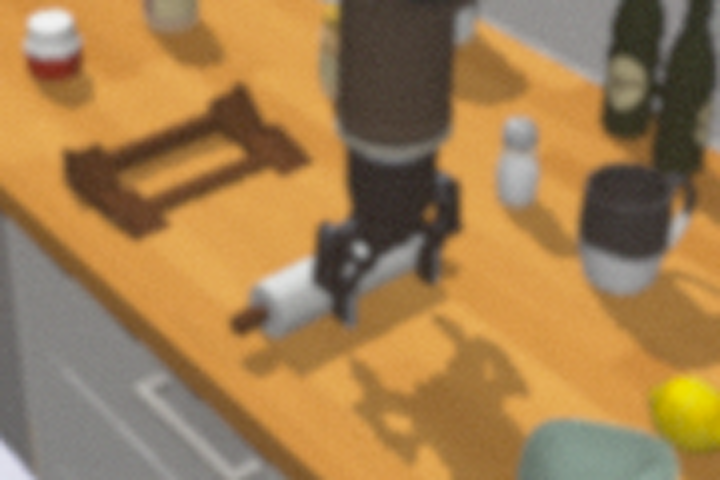

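The fingers stand close behind the pin, with the tips at (347,322) and (430,283) in the crop. I'll check tip height before pushing.

```bash
python3 - <<'E'
from h import *
for z in(5,10,15,20,25,30):print(z,ray("scene",(230+345/4,160+323/4),z),ray("scene",(230+431/4,160+283/4),z))
E
```

```text
5 [ 446.94801682 -117.08024887] [ 542.76096966 -118.53842867]
10 [ 442.9499786  -122.02297526] [ 538.19923067 -123.47257608]
15 [ 438.95194038 -126.96570166] [ 533.63749168 -128.4067235 ]
20 [ 434.95390216 -131.90842805] [ 529.07575269 -133.34087092]
25 [ 430.95586394 -136.85115445] [ 524.5140137  -138.27501834]
30 [ 426.95782572 -141.79388084] [ 519.95227471 -143.20916576]
```

>>> drive_tool:
  travel:
    - [0,0,0.004]
    - [0.003,0,0.003]
    - [0.004,0,0]
    - [0.004,0,0]
    - [0.004,0,0]
    - [0.004,0,0]
    - [0.004,0,0]
    - [0.004,0,0]
    - [0.005,0,0]
    - [0.006,0,0]
    - [0.006,0,0]
    - [0.006,0,0]
    - [0.006,0,0]
    - [0.006,0,0]
    - [0.006,0,0]
    - [0.006,0,0]
  twist:
    - [0,0,0]
    - [0,0,0]
    - [0,0,0]
    - [0,0,0]
    - [0,0,0]
    - [0,0,0]
    - [0,0,0]
    - [0,0,0]
    - [0,0,0]
    - [0,0,0]
    - [0,0,0]
    - [0,0,0]
    - [0,0,0]
    - [0,0,0]
    - [0,0,0]
    - [0,0,0]

```text
clock: 6.28
eef_pos: [477.5, -57.5, 175.7]
tcp_rot: [-0.0, 0.697, 0.717, -0.0]
wrist_force: [0.7, -0.2, 0.1]
width: 85.6
finger_force: 0.2
```

```bash
python3 - <<'E'
from h import *
c=capture("scene");t=capture("top")
cv2.imwrite("pics/v3.png",np.hstack([cv2.resize(c[160:280,230:350],(400,400),interpolation=cv2.INTER_CUBIC),cv2.resize(t[180:300,240:360],(400,400),interpolation=cv2.INTER_CUBIC)]))
s=ctrl.state();print(s["clock"],s["eef_pos"],s["wrist_force"])
E
```

```text
6.375 [477.48086388 -57.36090134 175.68754388] [ 0.18903639 -0.16414145  0.87925485]
```

View pics/v3.png

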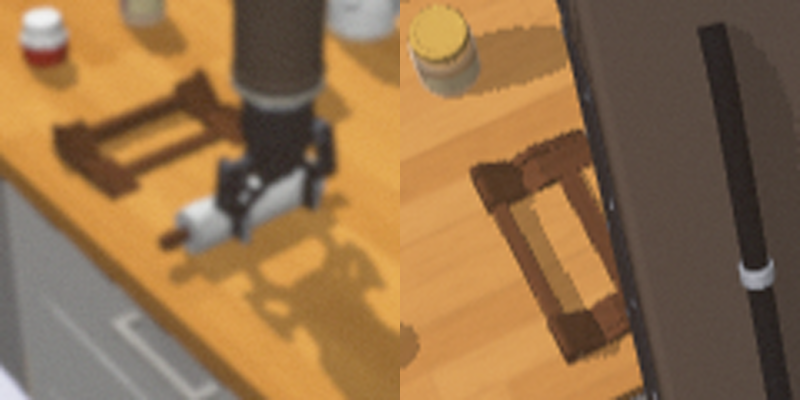

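The pin rolls ahead of the fingers: barrel near end at about (195,230) in the left crop, squared against both fingers. I'll keep pushing.

>>> drive_tool:
  travel:
    - [0.006,0,0]
    - [0.006,0,0]
    - [0.006,0,0]
    - [0.006,0,0]
    - [0.006,0,0]
    - [0.006,0,0]
    - [0.006,0,0]
    - [0.006,0,0]
    - [0.006,0,0]
    - [0.006,0,0]
    - [0.006,0,0]
    - [0.004,0,0]
  twist:
    - [0,0,0]
    - [0,0,0]
    - [0,0,0]
    - [0,0,0]
    - [0,0,0]
    - [0,0,0]
    - [0,0,0]
    - [0,0,0]
    - [0,0,0]
    - [0,0,0]
    - [0,0,0]
    - [0,0,0]

```text
clock: 7.88
eef_pos: [475.6, 12.5, 175.7]
tcp_rot: [-0.0, 0.697, 0.717, 0.0]
wrist_force: [-0.1, -0.3, -0.6]
width: 85.4
finger_force: 0.0
```

```bash
python3 - <<'E'
from h import *
c=capture("scene");t=capture("top")
x=cv2.resize(c[170:250,235:335],(800,640),interpolation=cv2.INTER_CUBIC)[:600]
cv2.imwrite("pics/v4.png",x)
s=ctrl.state();print(s["clock"],s["eef_pos"],s["wrist_force"])
E
```

```text
7.975 [475.60925235  12.44284019 175.70148782] [ 0.19516441  0.23768034 -0.50382591]
```

View pics/v4.png

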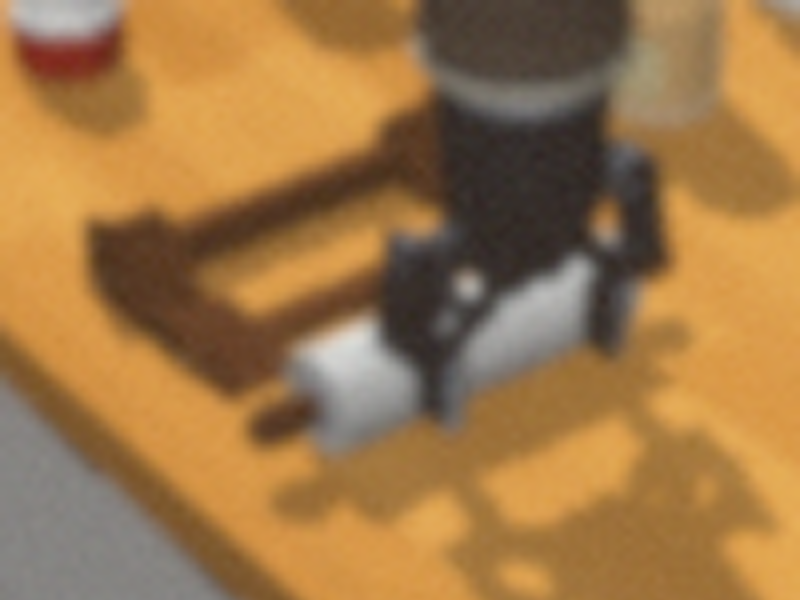

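The view shows the barrel's near end face at about (312,400) in the crop and the near runner's outer front corner at about (235,390). The barrel is parallel to the rest. I'll compare the two along x.

```bash
python3 - <<'E'
from h import *
q=lambda u,v,z:ray("scene",(235+u/8,170+v/8),z)
print("end",q(308,400,25),"corner",q(235,393,0),q(235,393,4))
# far end: right edge of barrel, axis
print("far",q(612,300,25))
print("initial rest corners scene", *[ray("scene",(240+(u-360)*.75/4,170+v*.75/4),0) for u,v in((497,266),(537,249),(688,185),(720,165))])
E
```

```text
end [383.33245877  49.32492502] corner [378.19510849 104.60716724] [375.33709036  99.63880566]
far [541.25853644  31.57450928]
initial rest corners scene [379.47803337  97.62527813] [412.66671417  98.26986196] [545.57747266 100.66505129] [580.79354055 108.25878267]
```

```bash
python3 - <<'E'
from h import *
im=capture("scene")
for roi in((262,195,300,235),(285,195,330,235)):
    c=blob(white(im),roi);r=cv2.minAreaRect(c);print([ray("scene",e,25) for e in ends(r)],cv2.contourArea(c))
m=white(im)[195:235,262:325];
ys,xs=np.nonzero(m);print(xs.max()+262, ys[xs==xs.max()]+195)
# same on first image with pin free
im0=cv2.imread("pics/scene0.png");m0=white(im0);k=blob(m0,(275,205,350,255))[:,0]
for nm,k in(("0",k),("1",np.argwhere(white(im)[195:235,262:320])[:,::-1]+[262,195])):
    W=np.array([ray("scene",p,25) for p in k]);print(nm,"min x",W[:,0].min(),np.percentile(W[:,0],2),"max",W[:,0].max())
E
```

```text
[array([420.22451399,  94.3869256 ]), array([393.6600595 ,  13.16578186])] 143.0
[array([458.93017428,  38.07589175]), array([542.05291279,  45.57058267])] 109.0
311 [199]
0 min x 372.9679522705611 375.63026461360624 max 580.7080302243293
1 min x 370.87418153967906 377.040837507127 max 576.3213084336478
```

Compared with the first image, the pin has shifted only about −3 mm in x. It would end about 4 mm off centre, inside the 12 mm margin. I'll trim the yaw slightly on this stretch and restore it on the ramp.

>>> drive_tool:
  travel:
    - [0.005,0,0]
    - [0.006,0,0]
    - [0.006,0,0]
    - [0.006,0,0]
    - [0.006,0,0]
    - [0.006,0,0]
    - [0.006,0,0]
    - [0.005,0,0]
    - [0.005,0,0]
    - [0.005,0,0]
    - [0.005,0,0]
    - [0.005,0,0]
    - [0.005,0,0]
    - [0.005,0,0]
  twist:
    - [0,0,0.8]
    - [0,0,0.8]
    - [0,0,0.8]
    - [0,0,0]
    - [0,0,0]
    - [0,0,0]
    - [0,0,0]
    - [0,0,-0.4]
    - [0,0,-0.4]
    - [0,0,-0.4]
    - [0,0,-0.4]
    - [0,0,-0.4]
    - [0,0,-0.4]
    - [0,0,0]

```text
clock: 9.78
eef_pos: [475.4, 88.3, 175.7]
tcp_rot: [-0.0, 0.697, 0.717, -0.0]
wrist_force: [0.2, -4.8, 2.0]
width: 85.4
finger_force: 2.6
```

```bash
python3 - <<'E'
from h import *
c=capture("scene");t=capture("top")
x=cv2.resize(c[160:240,220:320],(500,400),interpolation=cv2.INTER_CUBIC);y=cv2.resize(t[210:300,240:310],(300,400),interpolation=cv2.INTER_CUBIC)
cv2.imwrite("pics/v5.png",np.hstack([x,y]))
s=ctrl.state();print(s["clock"],s["eef_pos"],s["wrist_force"])
E
```

```text
9.875 [475.41562439  88.5628578  175.66175177] [ 0.35737836 -2.2495745  -0.97084629]
```

View pics/v5.png

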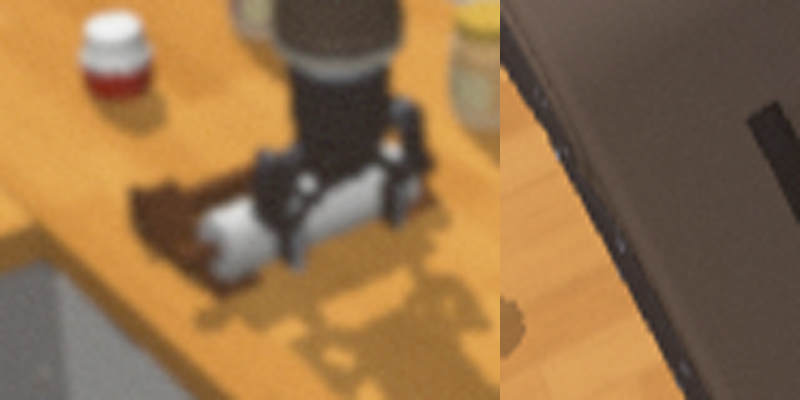

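The pin is on the ramp of both runners between the lips (barrel near end at about (225,245) in the crop), with 2–5 N of contact force. I'll push slowly over the crest.

>>> drive_tool:
  travel:
    - [0.004,0,0]
    - [0.004,0,0]
    - [0.004,0,0]
    - [0.004,0,0]
    - [0.004,0,0]
    - [0.004,0,0]
    - [0.004,0,0]
    - [0.003,0,0]
  twist:
    - [0,0,0]
    - [0,0,0]
    - [0,0,0]
    - [0,0,0]
    - [0,0,0]
    - [0,0,0]
    - [0,0,0]
    - [0,0,0]

```text
clock: 10.88
eef_pos: [474.6, 119.3, 175.7]
tcp_rot: [-0.0, 0.697, 0.717, 0.0]
wrist_force: [0.8, -3.4, 2.1]
width: 85.2
finger_force: 2.0
```

>>> drive_tool:
  travel:
    - [0.003,0,0]
    - [0.003,0,0]
  twist:
    - [0,0,0]
    - [0,0,0]

```text
clock: 11.12
eef_pos: [474.5, 125.3, 175.7]
tcp_rot: [0.0, 0.697, 0.717, 0.0]
wrist_force: [-0.3, -1.5, 0.4]
width: 85.5
finger_force: 0.4
```

>>> drive_tool:
  travel:
    - [0.003,0,0]
    - [0,0,0]
  twist:
    - [0,0,0]
    - [0,0,0]

```text
clock: 11.38
eef_pos: [474.4, 128.3, 175.7]
tcp_rot: [-0.0, 0.697, 0.717, 0.0]
wrist_force: [-0.0, -0.7, -0.1]
width: 85.3
finger_force: 0.0
```

>>> drive_tool:
  travel:
    - [0.003,0,0]
    - [0.002,0,0]
    - [0,0,0]
  twist:
    - [0,0,0]
    - [0,0,0]
    - [0,0,0]

```text
clock: 11.75
eef_pos: [474.3, 133.2, 175.7]
tcp_rot: [-0.0, 0.697, 0.717, -0.0]
wrist_force: [0.8, -0.1, 0.2]
width: 85.6
finger_force: 0.0
```

>>> drive_tool:
  travel:
    - [-0.02,0,0]
    - [-0.03,0,0]
    - [-0.03,0,0]
    - [0,0,-0.03]
    - [0,0,-0.05]
    - [0,0,-0.05]
    - [0,0,-0.05]
    - [-0.05,0,0]
    - [-0.05,0,0]
    - [-0.05,0,0]
    - [-0.05,0,0]
    - [-0.05,0,0]
    - [-0.05,0,0]
    - [-0.03,0,0]
    - [0,0,0]
  twist:
    - [0,0,0]
    - [0,0,0]
    - [0,0,0]
    - [0,0,0]
    - [0,0,0]
    - [0,0,0]
    - [0,0,0]
    - [0,0,0]
    - [0,0,0]
    - [0,0,0]
    - [0,0,0]
    - [0,0,0]
    - [0,0,0]
    - [0,0,0]
    - [0,0,0]

```text
clock: 13.62
eef_pos: [485.3, -278.7, 355.5]
tcp_rot: [0.0, 0.698, 0.716, -0.0]
wrist_force: [0.1, -0.1, 0.4]
width: 85.7
finger_force: 0.0
```

```bash
python3 - <<'E'
from h import *
c=capture("scene");t=capture("top")
x=cv2.resize(c[160:240,220:300],(400,400),interpolation=cv2.INTER_CUBIC);y=cv2.resize(t[210:300,245:335],(400,400),interpolation=cv2.INTER_CUBIC)
cv2.imwrite("pics/v6.png",np.hstack([x,y]))
print(pin("top",(262,215,325,285),32)[:3],pin("scene",(235,175,300,215),32)[:3])
s=ctrl.state();print(s["clock"],s["eef_pos"],s["wrist_force"])
E
```

```text
(array([475.07036312, 181.18355324]), np.float64(181.06970915709468), np.float64(1.857056359316386)) (array([476.17195824, 184.20945651]), np.float64(189.86845701832326), np.float64(2.390413963197484))
13.825 [ 485.44197091 -275.87432474  355.61893747] [ 0.96229328 -0.05067205 -0.18072516]
```

View pics/v6.png

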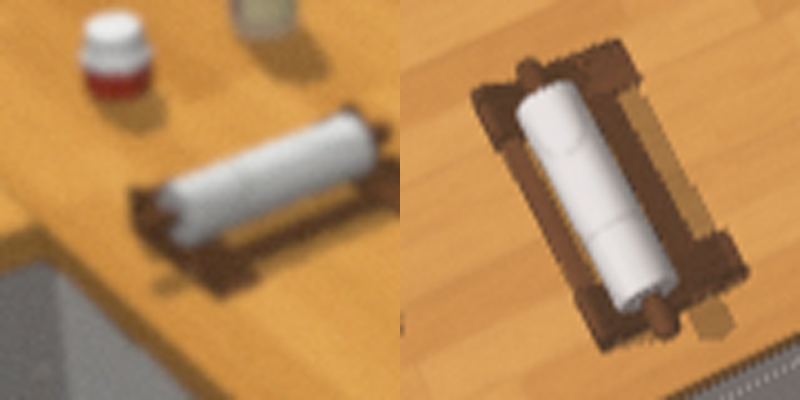

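The pin lies in both notches, centred between the lips, at about (595,195) in the top crop. Its measured centre is (475,182), and the arm is clear. Handing in.

```bash
python3 -c "
from bench import workorder
print(workorder.close_job())"
```

```text
the job is handed in; nothing more can be done
None
```

The rolling pin was rolled up the ramp and lies home in both V notches between the lips by the last images; nothing else was touched, the arm is clear, and the job was handed in at about 14 s (no verdict came back).

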